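# Inspect the cleaver with the pen scope under a dimmed lamp

### The arm

A 6-joint arm with a two-finger parallel gripper is mounted at the origin on the work surface. World frame = base frame: x ahead of the robot, y to its left, z up, the work surface at z = 0. Lengths are in m, angles in degrees, forces in N, time in s.
With the tool pointing down it reaches from about 0.35 to 0.875 m from the base axis. Payload 4.2 kg.
Tool frame: the origin (TCP) lies on the mounting face of the last link; the fingertips stand 182 mm ahead of it and the grasp point (between the pads) lies 164 mm ahead of it; z points along the fingers, y is the line along which they close (so a half turn about z gives the same grasp; the last joint's range is limited). The gripper opens to 87 mm and grips with 3 to 60 N. Pads are 19 mm wide; open, the fingers measure 117 mm over their backs; the gripper's body (75 mm by 190 mm) begins 51 mm behind the grasp point.
Start: joints at [87.41, 22.042, 0.453, 0, -68.411, -14.817], TCP at [0.187, 0.596, 0.405] pointing down, gripper open.
Joint ranges: [-179.83, 179.83], [-69.29, 118.12], [-61.27, 80.66], [-181.25, 117.63], [-171.15, -9.14], [-177.46, 177.46]. Speed limits (degrees/s): [159.86, 159.86, 180, 180, 180, 180].

### API

Orientations are given as a 3x3 rotation matrix whose columns are the frame's x, y, z axes.
In Python, from workcell import ctrl gives the robot as it stands.
- The arm moves only by the shell command python3 -m creep 'ROWS' [OPENING] [FORCE]. ROWS is JSON, a list of rows, each a list of 2 entries, a list of its own where there are three numbers: the shift along the world's x, y, z in units of 0.75 m (1.0 is 0.75 m), then the turn, a rotation vector about the world's x, y, z in units of pi rad (1.0 is pi rad). A call has 1 to 8 rows; each row is the pose to reach, as a shift and turn from the pose commanded when the call began, turning the shorter way round; what a row does not reach only later rows make up. A row lasts 1/8 s, in which the tool goes at most 62.5 mm and 10.7 degrees, less where a joint would pass 70% of its speed; a pose out of reach is approached as far as the arm can. A call with a number of a shift or a turn outside -1 to 1 is refused whole. A call with a gripper value outside its range is refused whole. OPENING is the opening, from 0 (shut) to 1 (fully open), set as the call begins (- or left out, the last holds). The fingers move at their own pace and stop on an object; FORCE is the grip in N (left out, the last holds). Time passes only in rows, so rows that repeat a pose let the fingers close. It gives the time, the measured TCP pose, the force, the opening and the grip force at its end, in the units of the state.
- ctrl.get_obs(): the state, without advancing time (a new reading comes with each control period).
- ctrl.get_image(name): name is "side" or "top" or "wrist"; returns the picture (400x640x3 uint8, red, green, blue); there is no depth.
- ctrl.get_calibration(name): a dict with "fovy" (degrees; the focal length in pixels is half the picture's height over the tangent of half this angle, whatever the lens; pixels are square), "cx", "cy" (the principal point, pixels), "view" (4x4, takes a point from world to camera coordinates); the wrist camera has in their place "T_tool_cam" (4x4, takes a point from camera to tool coordinates, whose origin is the TCP and whose axes are the flange's). Camera axes: x right, y up, looking along -z (the intrinsics and any distortion apply to the point x, -y, -z); pixel columns grow to the right and rows downward; lengths in m; the calibration is good to about 2 mm. The wrist camera is an equidistant fisheye: a pixel r from the principal point sees the ray r / f radians off the axis. A picture is of the moment at which its call begins: read the wrist's pose just before it. get_calibration takes no time and is no camera call.
- ctrl.sign_off(): hands the job in; it is judged then, once.
Trained networks look in the newest picture that a camera, given by its name, has taken for a name from the list of things; names that differ only in an ending like _2 or _b are one class to them, and where a whole thing is asked for, a point or a joint stands for the part that bears it (a point fixed in the world has none). Each returns a list of dicts, best first, with "confidence" (0 to 1); they miss things now and then, are a little off and sometimes report something else, mostly with a low value. They report only what shows in the picture. A call takes as long as a camera call. They do not tell look-alikes from the thing itself.
- ctrl.spot_in(thing, camera): "point" ([x, y, z] in m, in world coordinates, good to about 4 mm: the middle of the surface that is visible of it).
The state is a dict: "time": time; "joint_pos": joint angles; "dq": joint speeds; "effort": joint torques, N m; "eef_pos": TCP position; "tcp_rot": TCP orientation; "wrist_force": force on the tool from outside, world axes, zero at the start; "wrist_torque": the same for the moment, N m; "gripper_width": finger opening in m; "gripper_force": force on a finger pad.
Only numpy, scipy, OpenCV 4.12 (cv2) and the standard library are available. Lean on these libraries where they do the work, as an engineer would, in place of code of your own. Each camera call takes 0.05 s, during which the arm holds its last target. There are 200 camera calls.

### The job

Turn the bench lamp's dimmer knob fully anticlockwise to its end stop so that the lamp does not glare. Then take the black pen scope off its cork pad, aim it square at the sloping face of the wide cleaver (not the slim knife) with its foot centred over the round dark etched mark, press gently so that the sprung foot gives without bottoming hard, and hold it steady there for two seconds. Stand the scope back upright on its cork pad, let go, and leave everything else on the bench where it was.

Things in the scene. Friction and masses are not known exactly. Their poses are not given: they have to be found in the camera images.
- dimmer (a joint): angle of the dimmer knob, rad: 0 = fully anticlockwise seen from above (off, end stop), grows clockwise, up to 4.6; starts between 1.7 and 2.6; light friction (0.05 N m)
- dimmer_grip (a point): grip point on the upright axis of the black dimmer knob, 77 mm above the bench. Knob: disc 44 mm across, 46 to 54 mm above the bench, carrying an upright bar grip 42 mm long, 14 mm thick, from 52 to 84 mm above the bench. The frame turns with the knob: x along the bar, y across its thickness, z up
- scope: loose black pen scope standing on its foot, 118 mm tall, about 0.22 kg, round about its z axis (up); origin: centre of the foot's underside at rest. Sprung foot disc 44 mm diameter, 9 mm high; skirt 42 mm diameter from 16 to 34 mm; straight barrel 32 mm diameter from 46 to 112 mm (grip about 85 mm up). The foot gives along z by at most 2 mm: starts at 3.5 N, stops at 13.5 N
- scope_tip (a point): centre of the underside of the scope's sprung foot; its frame is parallel to the scope's
- pad: fixed round cork pad, 100 mm diameter, 6 mm thick, on which the scope stands; origin at the centre of its underside on the bench
- cleaver: wide cleaver fixed on a sloping jig (30 degrees from level, lower edge away from the robot: the face looks up and away from it). Blade 160 mm along the slope, 90 across, 4 thick; handle up towards the robot to 207 mm from the origin. Origin on the deck under the blade's middle, 78 mm above the bench; z: outward normal, x: up the slope, y: across. Two clamp dogs 12 mm high at x = 66, y = +-50 mm
- cleaver_mark (a point): centre of the round dark etched mark (16 mm diameter) on the cleaver's face, at x = 0, y = 0, z = 4 mm in the cleaver's frame; same axes as the cleaver
- slim_knife: slim knife (blade 160 x 30 mm) on a second, equal jig: not the one to inspect; axes as for the cleaver
- spray_bottle: loose clear spray bottle with white head, 190 mm tall, 68 mm diameter; origin under its centre; leave it
- tub: loose white plastic bowl, 110 mm across, 60 mm high; origin under its centre; leave it
- whetstone: loose green-grey whetstone on a rubber holder, 200 (x) x 70 x 34 mm, lying between the robot and the jigs; origin under its centre; leave it
- screwdriver: loose screwdriver with black handle, 150 mm long and 26 mm thick, lying along x between the two jigs; origin under its centre; leave it
- oil_tin: loose steel tin, 54 mm diameter, 90 mm tall; origin under its centre; leave it
- stone_block: loose grey stone on a wooden block, 200 x 60 x 42 mm; origin under its centre; leave it
- dimmer_box: fixed grey lamp dimmer box, 110 x 90 x 40 mm high, with the dimmer knob on the middle of its top; origin under its centre
- wide_jig: fixed wooden wedge jig that carries the cleaver, footprint 170 (x) x 130 mm (y), its deck rising from 35 mm to 120 mm along its x axis, towards the robot; origin under its centre
Not all that is in view belongs to the job. Several things look just like the pad: the one meant starts farthest from the robot's base.

How it is judged:
By the outcome, as a careful person would: the job done as asked, in the order asked, and still so for the second after the job is handed in, with the robot touching nothing.
It also fails if it takes over 72 s, if anything falls off the work surface, if the arm or the gripper's body presses on something with over 40 N, if the wrist force passes 120 N, or if a joint passes its speed limit or range.

## Working session

There is one attempt and no reset: what is moved stays moved. The work goes in short steps, Python scripts to look and compute and a shell command to move; the robot and the scene stay as the last step left them, time stands still between calls to the robot, and variables do not carry over. Pictures are saved under pics/ and viewed, at most 12 in all, crops included, and the job is handed in when it is done.

```bash
ls; mkdir -p pics
python3 - <<'E'
from workcell import ctrl
import cv2, numpy as np
o=ctrl.get_obs(); print(o)
for c in ("top","side","wrist"):
    cal=ctrl.get_calibration(c); print(c,{k:np.round(v,4).tolist() for k,v in cal.items()})
    im=ctrl.get_image(c); cv2.imwrite(f"pics/{c}0.png",im[:,:,::-1])
    for t in ("dimmer_grip","scope","pad","cleaver","cleaver_mark","slim_knife","dimmer_box","wide_jig","spray_bottle","tub","whetstone","oil_tin","stone_block"):
        print(c,t,[(round(d["confidence"],2),np.round(d["point"],3).tolist()) for d in ctrl.spot_in(t,c)[:5]])
E
```

```text
pics
{'time': 0.0, 'joint_pos': array([ 8.74101098e+01,  2.20919503e+01,  3.81369331e-01, -2.95563355e-02,
       -6.84095774e+01, -1.48176437e+01]), 'dq': array([ 0.0324917 ,  0.0372939 , -0.0019377 ,  0.01232977,  0.09825039,
        0.0956582 ]), 'effort': array([-7.08135813e-04, -3.90664208e+01,  1.87409270e+01,  4.21973169e+00,
        1.10083105e-02, -1.95334278e-04]), 'eef_pos': array([0.18687197, 0.59620864, 0.40365602]), 'tcp_rot': array([[ 9.54144065e-01, -2.99347247e-01, -5.73933570e-04],
       [-2.99347788e-01, -9.54141815e-01, -2.07329552e-03],
       [ 7.30212886e-05,  2.15002836e-03, -9.99997686e-01]]), 'wrist_force': array([ 0.02876454,  0.3147513 , -0.89610485]), 'wrist_torque': array([ 0.0983143 , -0.00534887,  0.02867127]), 'gripper_force': 0.0, 'gripper_width': 0.08687378092081265}
top {'fovy': 45.5211, 'cx': 317.6428, 'cy': 204.534, 'view': [[0.0091, -0.9997, 0.021, -0.0594], [0.9847, 0.0127, 0.1738, -0.5326], [-0.174, 0.0191, 0.9846, -1.392], [0.0, 0.0, 0.0, 1.0]]}
top dimmer_grip [(0.68, [0.446, -0.389, 0.064]), (0.66, [0.707, 0.364, 0.026])]
top scope [(0.59,
[... 1577 characters left out ...]
44])]
side whetstone [(0.61, [0.373, -0.028, 0.033])]
side oil_tin [(0.86, [0.708, -0.314, 0.067])]
side stone_block [(0.64, [0.648, -0.476, 0.042])]
wrist {'fovy': 65.7065, 'cx': 317.4796, 'cy': 198.973, 'T_tool_cam': [[-0.0015, 0.9652, 0.2617, 0.0711], [1.0, 0.0012, 0.0015, -0.0001], [0.0011, 0.2617, -0.9652, 0.0197], [0.0, 0.0, 0.0, 1.0]]}
wrist dimmer_grip []
wrist scope []
wrist pad [(0.96, [0.32, 0.317, 0.003]), (0.95, [0.227, 0.398, 0.005]), (0.6, [0.321, 0.174, 0.005])]
wrist cleaver []
wrist cleaver_mark []
wrist slim_knife []
wrist dimmer_box []
wrist wide_jig []
wrist spray_bottle []
wrist tub []
wrist whetstone [(0.86, [0.325, 0.014, 0.028])]
wrist oil_tin []
wrist stone_block []
```

View pics/top0.png

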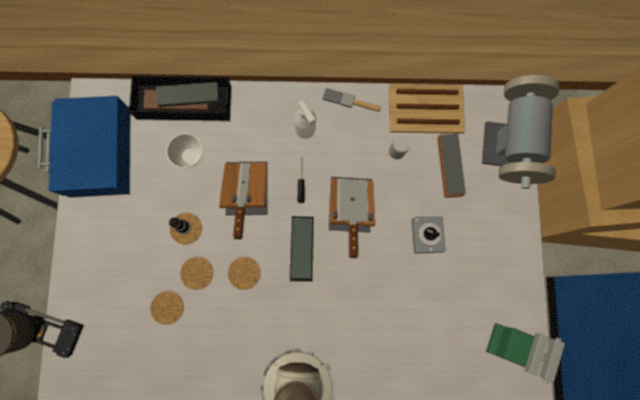

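View pics/side0.png

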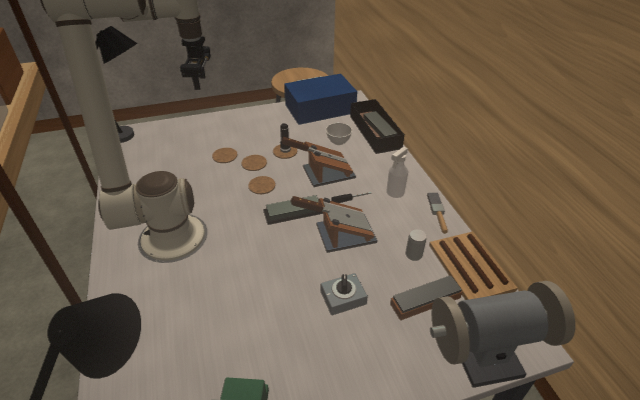

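```bash
python3 -m creep '[[[0.4,-0.55,0.06],[0,0,-0.2]],[[0.4,-0.55,0.06],[0,0,-0.2]],[[0.4,-0.55,0.06],[0,0,-0.2]],[[0.4,-0.55,0.06],[0,0,-0.2]],[[0.4,-0.55,0.06],[0,0,-0.3]],[[0.4,-0.65,0.06],[0,0,-0.3]],[[0.4,-0.65,0.06],[0,0,-0.4]],[[0.4,-0.65,0.06],[0,0,-0.4]]]'
python3 - <<'E'
from workcell import ctrl
o=ctrl.get_obs(); print(o["joint_pos"].round(1),o["eef_pos"],o["tcp_rot"].round(3))
E
```

```text
time: 3.1
eef_pos: [0.4536, 0.1751, 0.4453]
tcp_rot: [[0.006, -1.0, 0.001], [-1.0, -0.006, 0.001], [-0.001, -0.001, -1.0]]
wrist_force: [0.9, 1.3, -0.1]
gripper_width: 0.0868
gripper_force: 0.0
[ 40.3   6.7 -14.5   0.  -68.8 -39.9] [0.45360638 0.17506483 0.44527669] [[ 0.006 -1.     0.001]
 [-1.    -0.006  0.001]
 [-0.001 -0.001 -1.   ]]
```

```bash
python3 -m creep '[[[0.04,-0.3,0],[0,0,0]],[[0.04,-0.3,0],[0,0,0]],[[0.04,-0.3,0],[0,0,0]],[[0.04,-0.4,0],[0,0,0]],[[0,-0.74,0],[0,0,0]],[[-0.01,-0.74,0],[0,0,0]],[[-0.01,-0.74,0],[0,0,0]],[[-0.01,-0.74,-0.05],[0,0,0]]]';python3 -m creep '[[[-0.01,-0.14,-0.05],[0,0,0]],[[-0.01,-0.14,-0.08],[0,0,0]],[[-0.01,-0.14,-0.08],[0,0,0]]]'
cat > h.py <<'E'
from workcell import ctrl
import cv2, numpy as np
def pose():
    o=ctrl.get_obs(); T=np.eye(4); T[:3,:3]=o["tcp_rot"]; T[:3,3]=o["eef_pos"]; return T,o
def shot(name,c="wrist"):
    T,o=pose(); im=ctrl.get_image(c); cv2.imwrite(f"pics/{name}.png",im[:,:,::-1]); return T,im
def ray(T,u,v):
    c=ctrl.get_calibration("wrist"); f=200/np.tan(np.radians(c["fovy"]/2)); W=T@c["T_tool_cam"]
    d=np.array([u-c["cx"],v-c["cy"]]); r=np.hypot(*d); th=r/f; s=np.sin(th)/max(r,1e-9)
    return W[:3,3], W[:3,:3]@np.array([d[0]*s,-d[1]*s,-np.cos(th)])
def on_z(T,u,v,z):
    p,d=ray(T,u,v); return p+d*(z-p[2])/d[2]
def spots(c,*ts):
    for t in ts: print(c,t,[(round(d["confidence"],2),np.round(d["point"],4).tolist()) for d in ctrl.spot_in(t,c)[:4]])
E
python3 - <<'E'
from h import *
T,im=shot("dim1"); print(T.round(4),ctrl.get_obs()["joint_pos"].round(1))
spots("wrist","dimmer_grip","dimmer_box","cleaver_mark","cleaver")
E
```

```text
time: 4.1
eef_pos: [0.4527, -0.3191, 0.4278]
tcp_rot: [[0.01, -1.0, 0.004], [-1.0, -0.01, -0.002], [0.002, -0.004, -1.0]]
wrist_force: [1.7, -0.2, 0.3]
gripper_width: 0.0866
gripper_force: 0.0
time: 4.47
eef_pos: [0.4442, -0.4242, 0.3614]
tcp_rot: [[0.005, -1.0, -0.007], [-1.0, -0.005, 0.005], [-0.005, 0.007, -1.0]]
wrist_force: [-0.4, 0.3, -0.4]
gripper_width: 0.0868
gripper_force: 0.0
[[ 0.0054 -1.     -0.0072  0.4442]
 [-1.     -0.0055  0.0048 -0.4242]
 [-0.0048  0.0072 -1.      0.3614]
 [ 0.      0.      0.      1.    ]] [-28.5  22.8  -4.5  -0.  -63.   28.9]
wrist dimmer_grip []
wrist dimmer_box [(0.59, [0.4473, -0.404, 0.0405])]
wrist cleaver_mark []
wrist cleaver []
```

View pics/dim1.png

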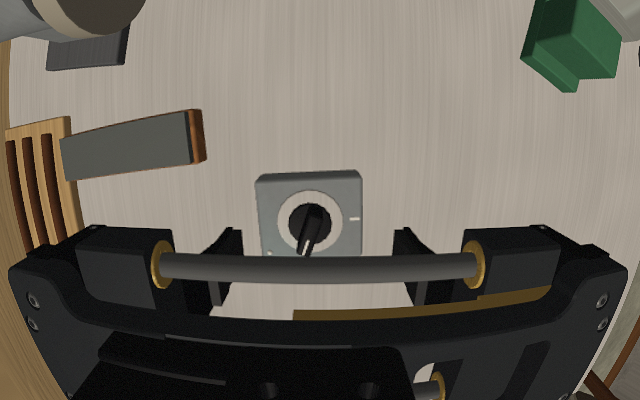

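Run:
```python
import cv2
im=cv2.imread("pics/dim1.png")[160:270,245:375]
cv2.imwrite("pics/dim1c.png",cv2.resize(cv2.convertScaleAbs(im,alpha=2,beta=20),None,fx=5,fy=5,interpolation=cv2.INTER_CUBIC))
```

```text
(no output)
```

View pics/dim1c.png

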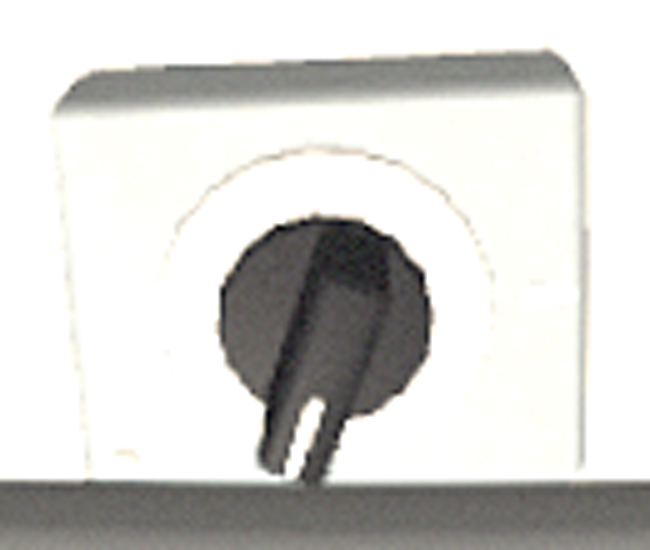

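Run:
```python
from h import *
T,o=pose()
g=lambda x,y,z: on_z(T,245+x/5,160+y/5,z).round(4)
print("disc",g(325,316,.054))
a,b=g(354,282,.084),g(293,472,.084); print(a,b,(a+b)/2,np.linalg.norm(a-b),np.degrees(np.arctan2(*(b-a)[1::-1])))
for e in ((318,270,265,460),(390,290,322,485)):
    p,q=g(*e[:2],.084),g(*e[2:],.084); print(np.degrees(np.arctan2(*(q-p)[1::-1])),np.linalg.norm(q-p))
```

```text
disc [ 0.4539 -0.3873  0.054 ]
[ 0.448  -0.4045  0.084 ] [ 0.4592 -0.3666  0.084 ] [ 0.4536  -0.38555  0.084  ] 0.03952024797493056 73.53682526189256
75.28636444182781 0.03897819903484511
72.67100992936655 0.04095912596723716
```

```bash
python3 -m creep '[[[0.013,0.05,0],[0,0,-0.05]],[[0.013,0.05,-0.05],[0,0,-0.089]],[[0.013,0.05,-0.05],[0,0,-0.089]],[[0.013,0.05,-0.05],[0,0,-0.089]]]' 0.7 10
python3 - <<'E'
from h import *
T,im=shot("dim2"); print(T.round(4))
E
```

```text
time: 5.22
eef_pos: [0.4559, -0.3843, 0.3307]
tcp_rot: [[-0.263, -0.965, 0.002], [-0.965, 0.263, -0.002], [0.001, -0.003, -1.0]]
wrist_force: [0.1, -1.6, 0.1]
gripper_width: 0.0626
gripper_force: 0.0
[[-0.263  -0.9648  0.0023  0.4559]
 [-0.9648  0.263  -0.002  -0.3843]
 [ 0.0013 -0.0027 -1.      0.3307]
 [ 0.      0.      0.      1.    ]]
```

```bash
python3 -m creep '[[[-0.003,-0.003,-0.06],[0,0,-0.005]],[[-0.003,-0.003,-0.1],[0,0,-0.005]],[[-0.003,-0.003,-0.119],[0,0,-0.005]],[[-0.003,-0.003,-0.119],[0,0,-0.005]],[[-0.003,-0.003,-0.119],[0,0,-0.005]]]'; python3 -m creep '[[[0,0,0],[0,0,0]],[[0,0,0],[0,0,0]],[[0,0,0],[0,0,0]],[[0,0,0],[0,0,0]],[[0,0,0],[0,0,0]],[[0,0,0],[0,0,0]]]' 0 10
```

```text
time: 5.9
eef_pos: [0.4537, -0.3871, 0.2411]
tcp_rot: [[-0.281, -0.96, 0.003], [-0.96, 0.28, -0.002], [0.001, -0.003, -1.0]]
wrist_force: [-0.2, -0.8, -0.1]
gripper_width: 0.0608
gripper_force: 0.0
time: 6.65
eef_pos: [0.4517, -0.3864, 0.2392]
tcp_rot: [[-0.282, -0.96, -0.005], [-0.96, 0.282, 0.002], [-0.001, 0.005, -1.0]]
wrist_force: [-5.0, 1.0, 2.8]
gripper_width: 0.0137
gripper_force: 10.0
```

```bash
python3 -m creep '[[[-0.003,0.001,0],[0,0,0.05]],[[-0.003,0.001,0],[0,0,0.11]],[[-0.003,0.001,0],[0,0,0.17]],[[-0.003,0.001,0],[0,0,0.23]],[[-0.003,0.001,0],[0,0,0.29]],[[-0.003,0.001,0],[0,0,0.35]],[[-0.003,0.001,0],[0,0,0.41]],[[-0.003,0.001,0],[0,0,0.46]]]'; python3 -m creep '[[[0,0,0],[0,0,0.04]],[[0,0,0],[0,0,0.08]],[[0,0,0],[0,0,0.12]],[[0,0,0],[0,0,0.12]],[[0,0,0],[0,0,0.12]]]'
python3 - <<'E'
from h import *
T,o=pose(); print(np.degrees(np.arctan2(T[1,0],T[0,0])),o["wrist_torque"],o["joint_pos"].round(1)); T,im=shot("dim3")
E
```

```text
time: 7.65
eef_pos: [0.4479, -0.3878, 0.2393]
tcp_rot: [[0.919, -0.395, -0.008], [-0.395, -0.919, -0.001], [-0.007, 0.004, -1.0]]
wrist_force: [-10.9, -11.5, 1.2]
gripper_width: 0.0139
gripper_force: 10.0
time: 8.28
eef_pos: [0.4477, -0.3888, 0.2393]
tcp_rot: [[0.999, -0.034, -0.008], [-0.034, -0.999, -0.002], [-0.007, 0.003, -1.0]]
wrist_force: [-11.7, -15.5, 1.0]
gripper_width: 0.0138
gripper_force: 10.0
-1.9665670748631856 [-4.58812548  3.4182213   0.01646969] [-25.3  28.4 -15.9   0.4 -46.  113. ]
```

```bash
python3 -m creep '[[[-0.004,-0.003,0],[0,0,0]],[[-0.007,-0.005,0],[0,0,0]],[[-0.007,-0.005,0],[0,0,0.01]],[[-0.007,-0.005,0],[0,0,0.02]],[[-0.007,-0.005,0],[0,0,0.02]]]'
python3 - <<'E'
from h import *
T,o=pose(); print(np.degrees(np.arctan2(T[1,0],T[0,0])),o["wrist_torque"])
E
python3 -m creep '[[[0,0,0],[0,0,0.02]],[[0,0,0],[0,0,0.03]],[[0,0,0],[0,0,0.03]]]'
python3 - <<'E'
from h import *
T,o=pose(); print(np.degrees(np.arctan2(T[1,0],T[0,0])),o["wrist_torque"])
E
```

```text
time: 8.95
eef_pos: [0.4459, -0.3897, 0.2394]
tcp_rot: [[1.0, 0.03, 0.001], [0.03, -1.0, -0.001], [0.001, 0.001, -1.0]]
wrist_force: [1.5, -2.6, -2.1]
gripper_width: 0.0137
gripper_force: 10.0
1.739676760641645 [-0.69223501 -0.13721839  0.04587004]
time: 9.32
eef_pos: [0.4456, -0.3898, 0.2394]
tcp_rot: [[0.992, 0.122, 0.0], [0.122, -0.992, -0.0], [0.0, 0.0, -1.0]]
wrist_force: [0.4, -2.6, -3.3]
gripper_width: 0.0146
gripper_force: 10.0
7.0284058458232925 [-0.94935894 -0.08757203 -0.20909199]
```

```bash
python3 -m creep '[[[0,0,0],[0,0,0.01]],[[0,0,0],[0,0,0.01]]]'
python3 - <<'E'
from h import *
T,o=pose(); print(np.degrees(np.arctan2(T[1,0],T[0,0])),o["wrist_torque"])
E
python3 -m creep '[[[0,0,0],[0,0,0]],[[0,0,0],[0,0,0]],[[0,0,0],[0,0,0]],[[0,0,0.04],[0,0,0]],[[0,0,0.1],[0,0,0]],[[0,-0.03,0.15],[0,0,0]],[[0,-0.03,0.15],[0,0,0]]]' 0.9
python3 - <<'E'
from h import *
T,im=shot("dim4"); print(T.round(4))
cv2.imwrite("pics/dim4c.png",cv2.resize(cv2.convertScaleAbs(im[100:300,220:420],alpha=2,beta=20)[:,:,::-1],None,fx=3,fy=3))
E
```

```text
time: 9.57
eef_pos: [0.4455, -0.3898, 0.2395]
tcp_rot: [[0.988, 0.154, 0.0], [0.154, -0.988, -0.0], [0.0, 0.0, -1.0]]
wrist_force: [0.3, -3.5, -3.1]
gripper_width: 0.0152
gripper_force: 10.6
8.866480696454204 [-1.17580932  0.0035008  -0.3455473 ]
time: 10.45
eef_pos: [0.4461, -0.4133, 0.3559]
tcp_rot: [[0.988, 0.154, 0.007], [0.154, -0.988, -0.005], [0.006, 0.006, -1.0]]
wrist_force: [-0.8, -0.6, -0.1]
gripper_width: 0.075
gripper_force: 0.0
[[ 0.9881  0.1538  0.007   0.4461]
 [ 0.1539 -0.9881 -0.0046 -0.4133]
 [ 0.0062  0.0057 -1.      0.3559]
 [ 0.      0.      0.      1.    ]]
```

View pics/dim4c.png

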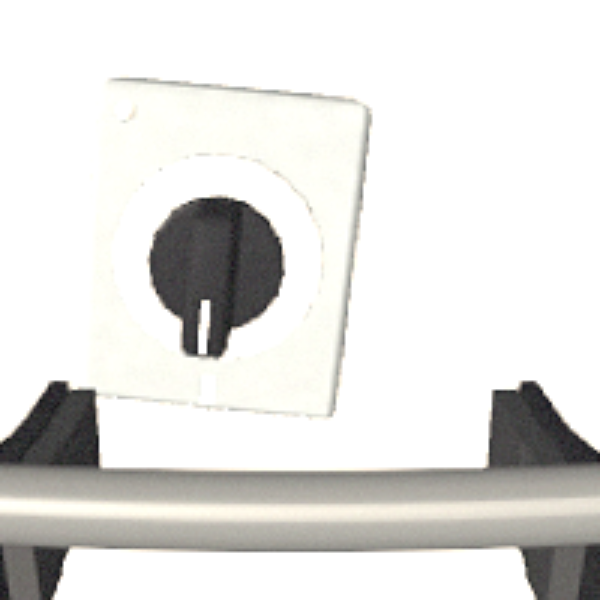

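```bash
python3 -m creep '[[[0,0,0.08],[0,0,-0.05]],[[0.02,0.35,0.09],[0,0,-0.05]],[[0.02,0.35,0.09],[0,0,-0.05]],[[0.02,0.35,0.09],[0,0,-0.05]],[[0.02,0.35,0.09],[0,0,-0.05]],[[0.02,0.35,0.09],[0,0,-0.05]],[[0.02,0.35,0.09],[0,0,-0.05]],[[0.02,0.35,0.09],[0,0,-0.05]]]';python3 -m creep '[[[0,0,0],[0,0,0]],[[0,0,0],[0,0,0]]]' >/dev/null
python3 - <<'E'
from h import *
T=np.array([[ 0.9881,0.1538,0.007,0.4461],[0.1539,-0.9881,-0.0046,-0.4133],[0.0062,0.0057,-1,0.3559],[0,0,0,1.]])
print("disc check",on_z(T,292.3,187.7,.054))
T,im=shot("clv1"); print(repr(T.round(5)))
spots("wrist","cleaver_mark","cleaver","slim_knife")
cv2.imwrite("pics/clv1c.png",cv2.resize(cv2.convertScaleAbs(im[60:260,200:440],alpha=1.3,beta=0)[:,:,::-1],None,fx=3,fy=3,interpolation=cv2.INTER_CUBIC))
E
```

```text
time: 11.5
eef_pos: [0.4605, -0.1505, 0.4188]
tcp_rot: [[1.0, -0.003, -0.001], [-0.003, -1.0, -0.0], [-0.001, 0.0, -1.0]]
wrist_force: [0.1, -0.7, 0.0]
gripper_width: 0.0785
gripper_force: 0.0
disc check [ 0.45015037 -0.38985482  0.054     ]
array([[ 9.9999e-01, -4.0700e-03, -6.0000e-04,  4.6046e-01],
       [-4.0700e-03, -9.9999e-01,  1.0000e-05, -1.5057e-01],
       [-6.0000e-04, -1.0000e-05, -1.0000e+00,  4.1918e-01],
       [ 0.0000e+00,  0.0000e+00,  0.0000e+00,  1.0000e+00]])
wrist cleaver_mark [(0.67, [0.5155, -0.1525, 0.1004]), (0.51, [0.4491, -0.3839, 0.0678])]
wrist cleaver [(0.65, [0.5127, -0.15, 0.1015])]
wrist slim_knife [(0.57, [0.5125, 0.1612, 0.1347])]
```

View pics/clv1c.png

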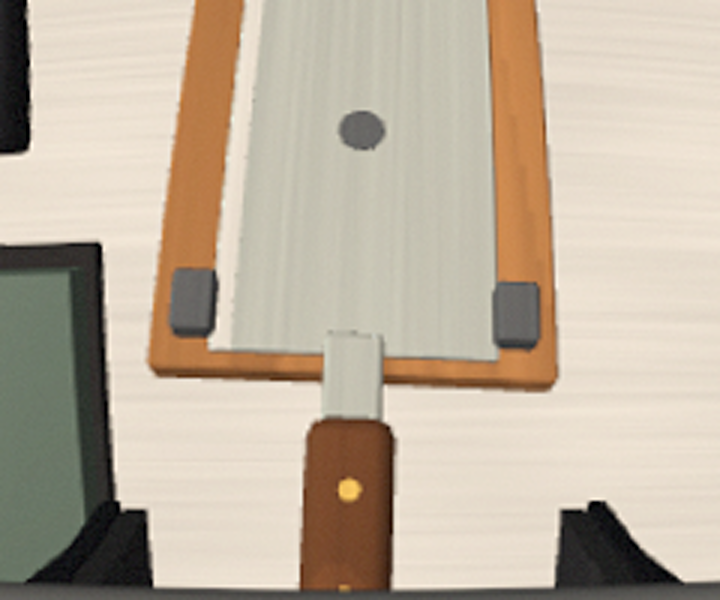

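```bash
cat > fit.py <<'E'
from h import *
from scipy.optimize import least_squares
from scipy.spatial.transform import Rotation as R
def proj_fixed(c,P):
    k=ctrl.get_calibration(c); f=200/np.tan(np.radians(k["fovy"]/2)); V=np.array(k["view"]); q=V[:3,:3]@P+V[:3,3]
    return np.array([k["cx"]-f*q[0]/q[2], k["cy"]+f*q[1]/q[2]])
def proj_w(T,P):
    k=ctrl.get_calibration("wrist"); f=200/np.tan(np.radians(k["fovy"]/2)); q=np.linalg.inv(T@k["T_tool_cam"])@np.append(P,1)
    th=np.arctan2(np.hypot(q[0],q[1]),-q[2]); r=np.hypot(q[0],q[1])
    return np.array([k["cx"]+f*th*q[0]/r, k["cy"]-f*th*q[1]/r])
def blob(im,u,v,h=6):
    g=im.astype(float).mean(2)[v-h:v+h+1,u-h:u+h+1]; w=np.clip(np.median(g)-12-g,0,None)
    y,x=np.mgrid[v-h:v+h+1,u-h:u+h+1]; return np.array([(w*x).sum(),(w*y).sum()])/w.sum()
def cleaver_R(yaw): # yaw of -x axis horizontal heading vs world +x
    s=np.radians(30); x=np.array([-np.cos(s),0,np.sin(s)]); z=np.array([np.sin(s),0,np.cos(s)])
    return R.from_euler("z",yaw).as_matrix()@np.c_[x,np.cross(z,x),z]
E
python3 - <<'E'
from fit import *
T=np.array([[ 9.9999e-01, -4.0700e-03, -6.0000e-04,  4.6046e-01],[-4.0700e-03,-.99999,1e-5,-.15057],[-6e-4,-1e-5,-1,.41918],[0,0,0,1]])
print("wrist mark direct",on_z(T,320.7,103.3,.0815))
W=[((0,0,4),(362,130)),((80,-45,4),(210,350)),((80,45,4),(498,360))]
W=[(np.array(a)/1e3,np.array([200+b[0]/3,60+b[1]/3])) for a,b in W]
t=cv2.imread("pics/top0.png"); s=cv2.imread("pics/side0.png")
bt=blob(t,352,199,4); 
g=np.array([.51,-.152,.0815]); print(proj_fixed("top",g),bt,proj_fixed("side",g))
u,v=proj_fixed("side",g).round().astype(int); bs=blob(s,u,v,4); print(bs)
def res(p,tc=1,sc=1,wc=1):
    Q=cleaver_R(p[2]); o=np.array([p[0],p[1],.078]); m=o+Q@[0,0,.004]; r=[]
    for a,b in W: r+=list(wc*(proj_w(T,o+Q@a)-b))
    return np.r_[r,tc*2*(proj_fixed("top",m)-bt),sc*2*(proj_fixed("side",m)-bs)]
for k in ((0,0,1),(1,1,1),(1,1,.01)):
    f=least_squares(res,[.51,-.152,0],args=k); p=f.x
    print(k,p[:2],np.degrees(p[2]),"mark",np.array([p[0],p[1],.078])+cleaver_R(p[2])@[0,0,.004],f.fun.round(1))
cv2.imwrite("pics/marks.png",np.hstack([cv2.resize(i[y-25:y+25,x-35:x+35],None,fx=5,fy=5) for i,x,y in((t,352,199),(s,u,v))]))
E
```

```text
wrist mark direct [ 0.54553573 -0.15359677  0.0815    ]
[351.25103367 210.70924144] [352.19421173 198.72810358] [336.44659069 217.47895879]
[334.72697003 220.32352941]
(0, 0, 1) [ 0.54319742 -0.15339117] -2.398855559854404 mark [ 0.54519567 -0.15347488  0.0814641 ] [-0.1  0.3 -0.7 -0.2  0.8 -0.  -0.   0.   0.  -0. ]
(1, 1, 1) [ 0.53930128 -0.15335091] -2.474790758255053 mark [ 0.54129941 -0.15343727  0.0814641 ] [-0.1  4.1 -0.7  3.9  0.5  4.2 -1.   3.1 22.4 -9.1]
(1, 1, 0.01) [ 0.52392953 -0.15440518] -3.72989530446833 mark [ 0.5259253  -0.15453529  0.0814641 ] [ 0.   0.2 -0.   0.2 -0.   0.2 -0.2 13.3 13.5 -6.7]
```

View pics/marks.png

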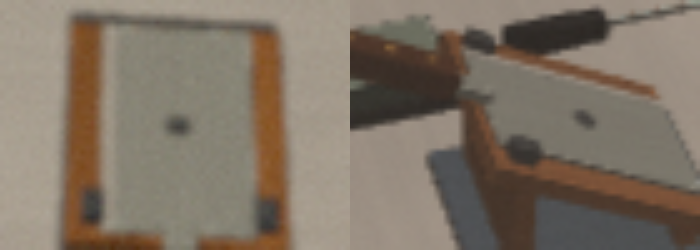

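```bash
cat > c.py <<'E'
from fit import *
T=np.array([[ 9.9999e-01, -4.0700e-03, -6.0000e-04,  4.6046e-01],[-4.0700e-03,-.99999,1e-5,-.15057],[-6e-4,-1e-5,-1,.41918],[0,0,0,1]])
W=[((0,0,4),(362,130)),((80,-45,4),(210,350)),((80,45,4),(498,360))]
W=[(np.array(a)/1e3,np.array([200+b[0]/3,60+b[1]/3])) for a,b in W]
bt=blob(cv2.imread("pics/top0.png"),352,199,4); bs=blob(cv2.imread("pics/side0.png"),348,216,4); print(bt,bs)
def res(p,tc=1,sc=1,wc=1):
    Q=cleaver_R(p[2]); o=np.array([p[0],p[1],.078]); m=o+Q@[0,0,.004]; r=[]
    for a,b in W: r+=list(wc*(proj_w(T,o+Q@a)-b))
    return np.r_[r,tc*2*(proj_fixed("top",m)-bt),sc*2*(proj_fixed("side",m)-bs)]
for k in ((0,0,1),(1,1,1),(1,0,.01),(0,1,.01)):
    f=least_squares(res,[.54,-.152,0],args=k); p=f.x
    print(k,p[:2],np.degrees(p[2]),"mark",np.array([p[0],p[1],.078])+cleaver_R(p[2])@[0,0,.004],f.fun.round(1))
E
python3 c.py
```

```text
[352.19421173 198.72810358] [347.53482881 215.35773318]
(0, 0, 1) [ 0.54319742 -0.15339117] -2.3988551076479294 mark [ 0.54519567 -0.15347488  0.0814641 ] [-0.1  0.3 -0.7 -0.2  0.8 -0.  -0.   0.  -0.   0. ]
(1, 1, 1) [ 0.54341142 -0.15368474] -2.5668769769801956 mark [ 0.54540942 -0.15377431  0.0814641 ] [ 0.2  0.1 -0.6 -0.6  0.9 -0.1 -0.8  0.3 -0.7  0.4]
(1, 0, 0.01) [ 0.54394503 -0.15479727] -3.205553039092991 mark [ 0.5459419  -0.15490911  0.0814641 ] [ 0. -0. -0. -0.  0. -0. -0.  0. -0.  0.]
(0, 1, 0.01) [ 0.54481633 -0.15318836] -2.241146574807558 mark [ 0.5468148  -0.15326657  0.0814641 ] [-0. -0. -0. -0.  0. -0. -0. -0. -0.  0.]
```

```bash
python3 -m creep '[[[-0.107,0.66,0],[0,0,0]],[[-0.107,0.66,0],[0,0,0]],[[-0.107,0.66,0],[0,0,0]],[[-0.107,0.66,0],[0,0,0]],[[-0.107,0.66,0],[0,0,0]],[[-0.107,0.66,0],[0,0,0]],[[-0.107,0.66,0],[0,0,0]],[[-0.107,0.66,0],[0,0,0]]]';python3 -m creep '[[[0,0,0],[0,0,0]],[[0,0,0],[0,0,0]],[[0,0,0],[0,0,0]]]' 1
python3 - <<'E'
from h import *
T,im=shot("sc1"); np.save("Tsc1.npy",T); print(T.round(4))
spots("wrist","scope","pad")
cv2.imwrite("pics/sc1c.png",cv2.resize(cv2.convertScaleAbs(im[40:260,200:440],alpha=1.6,beta=10)[:,:,::-1],None,fx=2.7,fy=2.7,interpolation=cv2.INTER_CUBIC))
E
```

```text
time: 12.95
eef_pos: [0.3797, 0.3459, 0.4198]
tcp_rot: [[1.0, -0.002, 0.001], [-0.002, -1.0, 0.001], [0.001, -0.001, -1.0]]
wrist_force: [0.9, -0.0, -0.0]
gripper_width: 0.0782
gripper_force: 0.0
time: 13.32
eef_pos: [0.3807, 0.3428, 0.4196]
tcp_rot: [[1.0, -0.004, -0.0], [-0.004, -1.0, -0.0], [-0.0, 0.0, -1.0]]
wrist_force: [0.2, -0.4, 1.0]
gripper_width: 0.0863
gripper_force: 0.0
[[ 1.000e+00 -3.500e-03 -1.000e-04  3.807e-01]
 [-3.500e-03 -1.000e+00 -1.000e-04  3.428e-01]
 [-1.000e-04  1.000e-04 -1.000e+00  4.196e-01]
 [ 0.000e+00  0.000e+00  0.000e+00  1.000e+00]]
wrist scope [(0.87, [0.4612, 0.3539, 0.1211])]
wrist pad [(0.9, [0.3298, 0.1721, 0.0056]), (0.58, [0.3295, 0.3115, 0.0012]), (0.58, [0.2095, 0.3947, 0.0052]), (0.57, [0.4613, 0.3479, 0.0068])]
```

View pics/sc1c.png

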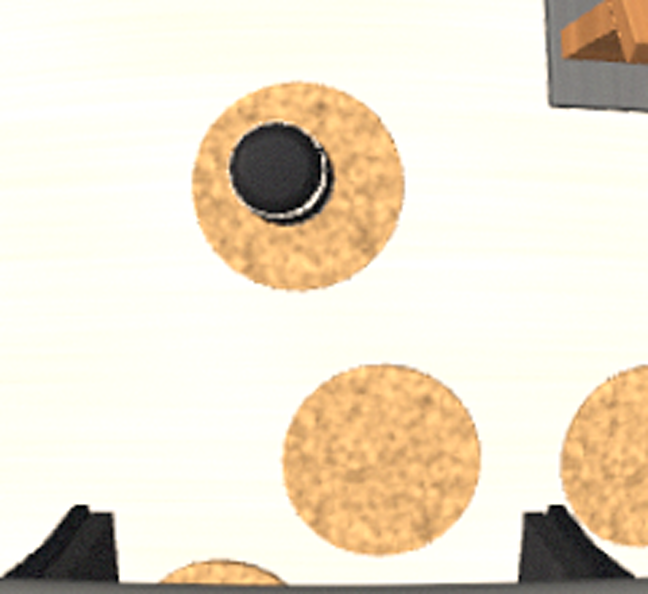

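Run:
```python
from h import *
T=np.load("Tsc1.npy"); g=lambda x,y,z:on_z(T,200+x/2.7,40+y/2.7,z).round(4)
print("pad",g(299,186.5,.006),"scope top",g(277,170,.124),"rim r",np.linalg.norm(g(230,170,.124)-g(325,170,.124)), np.linalg.norm(g(193,186,.006)-g(405,186,.006)))
T,o=pose(); print(T[:3,3],o["joint_pos"].round(1))
```

```text
pad [0.4621 0.3516 0.006 ] scope top [0.4645 0.3561 0.124 ] rim r 0.030904045042680076 0.09910504528024794
[0.38080225 0.34284387 0.41978601] [ 60.2  10.4 -13.7   0.  -65.9  29.6]
```

```bash
python3 -m creep '[[[0.06,0.016,0],[0,0,0]],[[0.11,0.016,-0.02],[0,0,0]],[[0.11,0.016,-0.06],[0,0,0]],[[0.11,0.016,-0.13],[0,0,0]],[[0.11,0.016,-0.19],[0,0,0]],[[0.11,0.016,-0.22],[0,0,0]],[[0.11,0.016,-0.22],[0,0,0]],[[0.11,0.016,-0.22],[0,0,0]]]'; python3 -m creep '[[[0,0,0],[0,0,0]],[[0,0,0],[0,0,0]],[[0,0,0],[0,0,0]],[[0,0,0],[0,0,0]],[[0,0,0],[0,0,0]],[[0,0,0],[0,0,0]]]' 0 30
```

```text
time: 14.48
eef_pos: [0.4636, 0.3561, 0.2558]
tcp_rot: [[1.0, -0.002, 0.002], [-0.002, -1.0, 0.002], [0.002, -0.002, -1.0]]
wrist_force: [-0.4, 1.0, 1.3]
gripper_width: 0.0872
gripper_force: 0.0
time: 15.22
eef_pos: [0.463, 0.3559, 0.2544]
tcp_rot: [[1.0, -0.002, -0.0], [-0.002, -1.0, -0.0], [-0.0, 0.0, -1.0]]
wrist_force: [-0.4, -0.7, -0.1]
gripper_width: 0.0352
gripper_force: 0.0
```

```bash
python3 -m creep '[[[0,0,0],[0,0,0]],[[0,0,0],[0,0,0]],[[0,0,0.02],[0,0,0]],[[0,0,0.08],[0,0,0]],[[0,0,0.16],[0,0,0]],[[0,0,0.24],[0,0,0]],[[0,0,0.29],[0,0,0]],[[0,0,0.29],[0,0,0]]]'
python3 - <<'E'
from fit import *
T,o=pose(); print(T.round(4),o["wrist_force"],o["joint_pos"].round(1))
m=np.array([.5457,-.1538,.0815]); Q=cleaver_R(np.radians(-2.6)); Rt=np.c_[-Q[:,0],Q[:,1],-Q[:,2]]
P=m+.2784*Q[:,2]; print("hover",P, "shift",(P-T[:3,3])/.75,"turn",R.from_matrix(Rt@T[:3,:3].T).as_rotvec()/np.pi)
E
```

```text
time: 16.23
eef_pos: [0.4629, 0.3555, 0.4766]
tcp_rot: [[1.0, -0.002, 0.006], [-0.002, -1.0, 0.007], [0.006, -0.007, -1.0]]
wrist_force: [-0.4, 0.3, -3.0]
gripper_width: 0.0311
gripper_force: 30.0
[[ 1.     -0.0021  0.0057  0.4629]
 [-0.0021 -1.      0.0066  0.3555]
 [ 0.0057 -0.0066 -1.      0.4766]
 [ 0.      0.      0.      1.    ]] [-0.41972353  0.26018162 -3.02507509] [ 53.4  15.6   1.3   0.  -75.2  36.4]
hover [ 0.6847567  -0.16011453  0.32260147] shift [ 0.29582852 -0.68753457 -0.20527653] turn [ 0.00194967  0.16848619 -0.01290747]
```

```bash
python3 -m creep '[[[0.1,-0.3,0],[0,0,0]],[[0.1,-0.3,0],[0,0,0]],[[0.15,-0.4,0],[0,0,0]],[[0.2,-0.6,0],[0,0,0]],[[0.29,-0.688,0],[0,0.05,0]],[[0.29,-0.688,0],[0,0.08,0]],[[0.296,-0.688,0],[0.002,0.12,-0.01]],[[0.296,-0.688,0],[0.002,0.16,-0.013]]]'
python3 - <<'E'
from fit import *
T,o=pose(); print(T.round(4),o["wrist_force"],o["joint_pos"].round(1))
m=np.array([.5457,-.1538,.0815]); Q=cleaver_R(np.radians(-2.6)); Rt=np.c_[-Q[:,0],Q[:,1],-Q[:,2]]
P=m+.2784*Q[:,2]; print("hover",P, "shift",(P-T[:3,3])/.75,"turn",R.from_matrix(Rt@T[:3,:3].T).as_rotvec()/np.pi)
E
```

```text
time: 17.23
eef_pos: [0.6569, -0.1058, 0.4704]
tcp_rot: [[0.873, -0.043, -0.486], [-0.04, -0.999, 0.018], [-0.487, 0.004, -0.874]]
wrist_force: [0.4, 1.7, -2.6]
gripper_width: 0.0311
gripper_force: 30.0
[[ 0.8727 -0.0434 -0.4864  0.6569]
 [-0.0399 -0.9991  0.0176 -0.1058]
 [-0.4867  0.004  -0.8736  0.4704]
 [ 0.      0.      0.      1.    ]] [ 0.35166973  1.74484201 -2.58515827] [   4.1   31.    23.3   -3.2 -111.2   82.9]
hover [ 0.6847567  -0.16011453  0.32260147] shift [ 0.03708848 -0.07236278 -0.19712734] turn [ 0.00150368  0.00481369 -0.00064191]
```

```bash
python3 -m creep '[[[0.03,-0.05,0],[0,0.005,0]],[[0.03,-0.05,-0.1],[0,0.005,0]],[[0.03,-0.05,-0.17],[0,0.005,0]],[[0.03,-0.05,-0.17],[0,0.005,0]],[[0.03,-0.05,-0.17],[0,0.005,0]]]'
cat > hov.py <<'E'
import sys
from fit import *
d=float(sys.argv[1])
T,o=pose(); print(T.round(4).tolist(),o["wrist_force"])
m=np.array([.5457,-.1538,.0815]); Q=cleaver_R(np.radians(-2.6)); Rt=np.c_[-Q[:,0],Q[:,1],-Q[:,2]]
P=m+(.2484+d)*Q[:,2]; print("shift",((P-T[:3,3])/.75).round(4),"turn",(R.from_matrix(Rt@T[:3,:3].T).as_rotvec()/np.pi).round(4))
print("tip in cleaver frame mm",(Q.T@(T[:3,3]+.2484*T[:3,2]-m)*1e3).round(1))
E
python3 hov.py 0.02
```

```text
time: 17.85
eef_pos: [0.6794, -0.1415, 0.3461]
tcp_rot: [[0.869, -0.042, -0.494], [-0.04, -0.999, 0.014], [-0.494, 0.007, -0.869]]
wrist_force: [0.3, -0.2, -1.4]
gripper_width: 0.0315
gripper_force: 30.0
[[0.8686, -0.0417, -0.4937, 0.6794], [-0.0398, -0.9991, 0.0143, -0.1415], [-0.4939, 0.0072, -0.8695, 0.3461], [0.0, 0.0, 0.0, 1.0]] [ 0.30461455 -0.15666448 -1.44230602]
shift [ 0.0005 -0.0245 -0.0429] turn [ 0.0024  0.0021 -0.0012]
tip in cleaver frame mm [ 15.4 -16.3  47.3]
```

```bash
python3 -m creep '[[[0,-0.0245,-0.02],[0.0024,0.002,-0.001]],[[0.0005,-0.0245,-0.043],[0.0024,0.002,-0.001]],[[0.0005,-0.0245,-0.043],[0.0024,0.002,-0.001]],[[0.0005,-0.0245,-0.043],[0.0024,0.002,-0.001]],[[0.0005,-0.0245,-0.043],[0.0024,0.002,-0.001]]]'; python3 hov.py 0.0
python3 - <<'E'
from h import *
T,im=shot("hv1"); np.save("Thv1.npy",T)
cv2.imwrite("pics/hv1c.png",cv2.resize(cv2.convertScaleAbs(im[110:270,200:440],alpha=1.6,beta=10)[:,:,::-1],None,fx=3.2,fy=3.2,interpolation=cv2.INTER_CUBIC))
E
```

```text
time: 18.48
eef_pos: [0.6794, -0.1596, 0.313]
tcp_rot: [[0.865, -0.045, -0.499], [-0.038, -0.999, 0.024], [-0.5, -0.001, -0.866]]
wrist_force: [0.9, 1.0, -1.9]
gripper_width: 0.0315
gripper_force: 30.0
[[0.8652, -0.0452, -0.4994, 0.6794], [-0.0385, -0.999, 0.0237, -0.1596], [-0.5, -0.0013, -0.866, 0.313], [0.0, 0.0, 0.0, 1.0]] [ 0.85716259  0.97973318 -1.92970634]
shift [-0.0128  0.0002 -0.0219] turn [-0.0004  0.     -0.0001]
tip in cleaver frame mm [-0.1 -0.5 19. ]
```

View pics/hv1c.png

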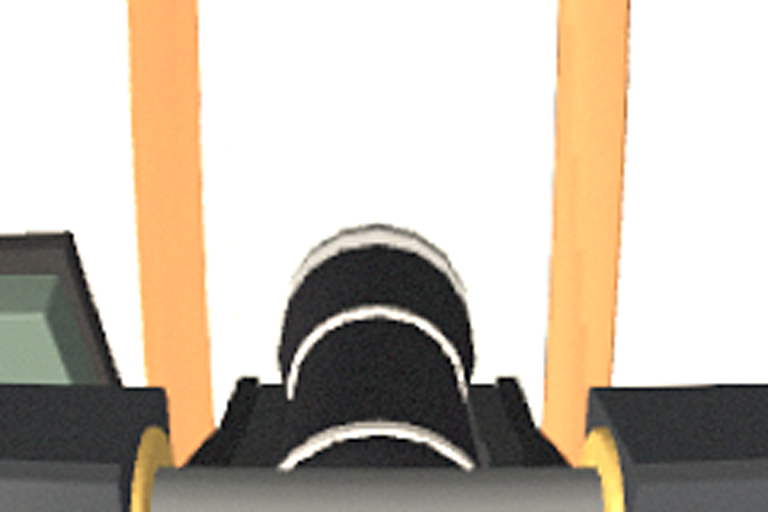

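Run:
```python
from fit import *
T=np.load("Thv1.npy")
for dx in (-.004,-.002,0,.002,.004):
    pr=lambda x,y,z: proj_w(T,(T@[x,y,z,1])[:3])
    print(dx,[((pr(dx+r,0,.2484-h)-[200,110])*3.2).round(0).tolist() for r,h in ((.022,0),(.022,.009),(.021,.016),(.021,.034),(.016,.046))])
print([((pr(0,s*.016,.2484-.09)-[200,110])*3.2).round(0).tolist() for s in (-1,1)])
```

```text
-0.004 [[379.0, 248.0], [379.0, 257.0], [379.0, 269.0], [379.0, 291.0], [379.0, 332.0]]
-0.002 [[379.0, 240.0], [379.0, 249.0], [379.0, 260.0], [379.0, 281.0], [379.0, 322.0]]
0 [[379.0, 232.0], [379.0, 240.0], [379.0, 252.0], [379.0, 272.0], [379.0, 313.0]]
0.002 [[379.0, 224.0], [379.0, 232.0], [379.0, 243.0], [379.0, 262.0], [379.0, 303.0]]
0.004 [[379.0, 215.0], [379.0, 223.0], [379.0, 234.0], [379.0, 253.0], [379.0, 293.0]]
[[277.0, 491.0], [481.0, 491.0]]
```

```bash
python3 -m creep '[[[-0.0117,0,-0.0163],[0,0,0]],[[-0.0117,0,-0.0163],[0,0,0]],[[-0.0117,0,-0.0163],[0,0,0]],[[-0.0117,0,-0.0163],[0,0,0]]]'
cat > pr.py <<'E'
from fit import *
m=np.array([.5457,-.1538,.0815]); Q=cleaver_R(np.radians(-2.6)); F=[];X=[];A=[]
T,o=pose()
print("tip mm",(Q.T@(T[:3,3]+.2484*T[:3,2]-m)*1e3).round(2),"tilt deg",np.degrees(np.arccos(-T[:3,2]@Q[:,2])).round(2),"F cleaver",(Q.T@o["wrist_force"]).round(2), "tq",o["wrist_torque"].round(2),o["dq"].round(2).max())
E
python3 pr.py; python3 -m creep '[[[0,0,0],[0,0,0]],[[0,0,0],[0,0,0]]]'>/dev/null; python3 pr.py
```

```text
time: 19.02
eef_pos: [0.6707, -0.1598, 0.3006]
tcp_rot: [[0.865, -0.045, -0.5], [-0.039, -0.999, 0.024], [-0.5, -0.001, -0.866]]
wrist_force: [0.7, 0.8, -1.4]
gripper_width: 0.031
gripper_force: 30.0
tip mm [1.18 0.05 3.97] tilt deg 0.07 F cleaver [-1.31 -0.8  -0.85] tq [-0.07 -1.45  0.  ] 0.09
tip mm [1.39 0.03 3.42] tilt deg 0.1 F cleaver [-0.78 -0.43 -1.85] tq [-0.1  -1.42  0.04] 0.08
```

```bash
python3 -m creep '[[[-0.0013,0,-0.0023],[0,0,0]],[[-0.0013,0,-0.0023],[0,0,0]],[[-0.0013,0,-0.0023],[0,0,0]]]'>/dev/null; python3 pr.py; python3 -m creep '[[[-0.0007,0,-0.0012],[0,0,0]],[[-0.0007,0,-0.0012],[0,0,0]],[[-0.0007,0,-0.0012],[0,0,0]]]'>/dev/null; python3 pr.py
```

```text
tip mm [1.45 0.12 1.2 ] tilt deg 0.12 F cleaver [-1.3   0.17 -1.49] tq [-0.09 -1.43  0.01] 0.18
tip mm [1.45 0.12 0.25] tilt deg 0.11 F cleaver [-1.28 -0.38 -2.25] tq [-0.05 -1.46  0.06] 0.09
```

```bash
python3 -m creep '[[[-0.0005,0,-0.0008],[0,0,0]],[[-0.0005,0,-0.0008],[0,0,0]],[[-0.0005,0,-0.0008],[0,0,0]]]'>/dev/null; python3 pr.py
```

```text
tip mm [ 1.39  0.13 -0.27] tilt deg 0.09 F cleaver [-0.91  0.11 -0.43] tq [-0.02 -1.42 -0.07] 0.1
```

Baseline is about −1.9 N along the normal; contact is just beginning. Continuing in small steps.

```bash
python3 -m creep '[[[-0.0005,0,-0.0008],[0,0,0]],[[-0.0005,0,-0.0008],[0,0,0]],[[-0.0005,0,-0.0008],[0,0,0]]]'>/dev/null; python3 pr.py;  python3 -m creep '[[[0,0,0],[0,0,0]]]'>/dev/null; python3 pr.py
```

```text
tip mm [ 1.34  0.13 -0.52] tilt deg 0.06 F cleaver [-1.29 -0.5   2.42] tq [ 0.12 -1.33 -0.18] 0.05
tip mm [ 1.33  0.14 -0.66] tilt deg 0.07 F cleaver [-0.55 -1.38  3.48] tq [ 0.2  -1.25 -0.13] 0.01
```

```bash
python3 -m creep '[[[-0.0006,0,-0.001],[0,0,0]],[[-0.0006,0,-0.001],[0,0,0]],[[-0.0006,0,-0.001],[0,0,0]],[[-0.0006,0,-0.001],[0,0,0]]]'>/dev/null; python3 pr.py;  python3 -m creep '[[[0,0,0],[0,0,0]]]'>/dev/null; python3 pr.py
```

```text
tip mm [ 1.3   0.21 -1.32] tilt deg 0.06 F cleaver [-0.08 -2.14  5.88] tq [ 0.4 -1.2 -0.3] 0.1
tip mm [ 1.28  0.16 -1.32] tilt deg 0.06 F cleaver [-1.36 -1.84  6.99] tq [ 0.42 -1.16 -0.3 ] 0.03
```

```bash
for i in 1 2 3; do python3 -m creep '[[[0,0,0],[0,0,0]],[[0,0,0],[0,0,0]],[[0,0,0],[0,0,0]],[[0,0,0],[0,0,0]],[[0,0,0],[0,0,0]],[[0,0,0],[0,0,0]],[[0,0,0],[0,0,0]],[[0,0,0],[0,0,0]]]'>/dev/null; python3 pr.py; done
python3 - <<'E'
from fit import *
T,im=shot("press")
cv2.imwrite("pics/pressc.png",cv2.resize(cv2.convertScaleAbs(im[90:270,190:450],alpha=1.15)[:,:,::-1],None,fx=3,fy=3,interpolation=cv2.INTER_CUBIC))
E
```

```text
tip mm [ 1.3   0.17 -1.32] tilt deg 0.06 F cleaver [ 0.13 -1.44  6.75] tq [ 0.45 -1.18 -0.3 ] 0.06
tip mm [ 1.27  0.17 -1.31] tilt deg 0.06 F cleaver [-0.56 -1.91  6.33] tq [ 0.37 -1.19 -0.21] 0.09
tip mm [ 1.27  0.17 -1.29] tilt deg 0.06 F cleaver [-0.58 -2.11  7.05] tq [ 0.38 -1.19 -0.31] 0.16
```

View pics/pressc.png

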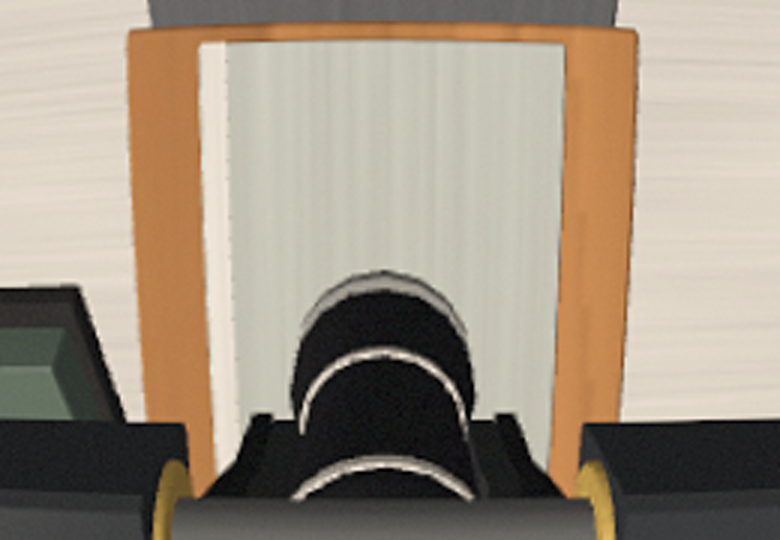

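Run:
```python
from fit import *
T,o=pose(); m=np.array([.5457,-.1538,.0815]); Q=cleaver_R(np.radians(-2.6))
def face(x,y):
    p,d=ray(T,190+x/3,90+y/3); a=Q.T@(p-m); b=Q.T@d; return ((a-b*a[2]/b[2])*1e3).round(1)
print("blade low edge L,R",face(201,42),face(565,44),"foot far edge",face(385,271),"blade edges at row 300",face(207,300),face(557,300))
```

```text
blade low edge L,R [-80.2 -44.8   0. ] [-79.7  44.1   0. ] foot far edge [-22.6   0.2   0. ] blade edges at row 300 [-15.2 -45.1   0. ] [-15.3  43.9   0. ]
```

```bash
python3 -m creep '[[[0.005,0,0.009],[0,0,0]],[[0.027,-0.001,0.046],[0,0,0]],[[0.02,0,0.12],[0,0,0]],[[0,0,0.2],[0,-0.05,0]],[[-0.05,0.05,0.24],[0,-0.1,0]],[[-0.08,0.13,0.24],[-0.002,-0.15,0.013]],[[-0.12,0.21,0.24],[-0.002,-0.167,0.013]],[[-0.16,0.3,0.24],[-0.002,-0.168,0.013]]]'
cat > ret.py <<'E'
from fit import *
T,o=pose(); P=np.array([.4605,.352,.30]); print(o["wrist_force"].round(1),o["joint_pos"].round(0))
Rt=np.diag([1.,-1,-1]); print("shift",((P-T[:3,3])/.75).round(4),"turn",(R.from_matrix(Rt@T[:3,:3].T).as_rotvec()/np.pi).round(4))
E
python3 ret.py
```

```text
time: 25.58
eef_pos: [0.5527, 0.05, 0.474]
tcp_rot: [[1.0, -0.003, -0.001], [-0.003, -1.0, 0.007], [-0.001, -0.007, -1.0]]
wrist_force: [1.1, 1.1, -1.5]
gripper_width: 0.031
gripper_force: 30.0
[ 1.1  1.1 -1.5] [ 22.  13.  -3.  -0. -75.  68.]
shift [-0.1229  0.4026 -0.232 ] turn [-0.0023 -0.0004  0.0008]
```

```bash
python3 -m creep '[[[-0.03,0.1,0],[0,0,0]],[[-0.06,0.2,0],[0,0,0]],[[-0.1,0.3,0],[0,0,0]],[[-0.123,0.39,0],[0,0,0]],[[-0.123,0.39,-0.06],[0,0,0]],[[-0.123,0.39,-0.14],[0,0,0]],[[-0.123,0.39,-0.18],[0,0,0]],[[-0.123,0.39,-0.18],[0,0,0]]]'>/dev/null; python3 -m creep '[[[0,0,0],[0,0,0]]]'; python3 ret.py
```

```text
time: 26.7
eef_pos: [0.4632, 0.3417, 0.3415]
tcp_rot: [[1.0, -0.002, 0.004], [-0.002, -1.0, 0.008], [0.004, -0.008, -1.0]]
wrist_force: [0.0, 0.1, -0.8]
gripper_width: 0.0312
gripper_force: 30.0
[ 0.   0.1 -0.8] [ 53.  20. -12.  -0. -57.  37.]
shift [-0.0036  0.0138 -0.0554] turn [-0.0026  0.0013  0.0005]
```

```bash
python3 -m creep '[[[-0.0036,0.0138,-0.03],[-0.0026,0.0013,0]],[[-0.0036,0.0138,-0.08],[-0.0026,0.0013,0]],[[-0.0036,0.0138,-0.105],[-0.0026,0.0013,0]],[[-0.0036,0.0138,-0.113],[-0.0026,0.0013,0]],[[-0.0036,0.0138,-0.113],[-0.0026,0.0013,0]],[[-0.0036,0.0138,-0.113],[-0.0026,0.0013,0]]]'; python3 ret.py
```

```text
time: 27.45
eef_pos: [0.4604, 0.3523, 0.2574]
tcp_rot: [[1.0, -0.001, 0.001], [-0.001, -1.0, 0.002], [0.001, -0.002, -1.0]]
wrist_force: [0.3, 0.1, -2.9]
gripper_width: 0.0313
gripper_force: 30.0
[ 0.3  0.1 -2.9] [ 53.  26. -17.  -0. -47.  37.]
shift [ 0.0002 -0.0005  0.0568] turn [-0.0007  0.0003  0.0004]
```

```bash
python3 -m creep '[[[0,0,-0.002],[0,0,0]],[[0,0,-0.003],[0,0,0]],[[0,0,-0.003],[0,0,0]]]' | sed -n 2,4p; python3 -m creep '[[[0,0,-0.001],[0,0,0]],[[0,0,-0.001],[0,0,0]]]'| sed -n 2,4p;python3 -m creep '[[[0,0,-0.0007],[0,0,0]],[[0,0,-0.0007],[0,0,0]]]'| sed -n 2,4p
```

```text
eef_pos: [0.46, 0.3522, 0.2542]
tcp_rot: [[1.0, -0.001, -0.0], [-0.001, -1.0, 0.0], [-0.0, -0.0, -1.0]]
wrist_force: [-1.1, -0.7, 1.7]
eef_pos: [0.4601, 0.3523, 0.2535]
tcp_rot: [[1.0, -0.001, -0.0], [-0.001, -1.0, 0.0], [-0.0, -0.0, -1.0]]
wrist_force: [-2.1, 0.4, 5.6]
eef_pos: [0.4601, 0.3523, 0.2533]
tcp_rot: [[1.0, -0.001, -0.0], [-0.001, -1.0, 0.0], [-0.0, -0.0, -1.0]]
wrist_force: [-1.3, -0.4, 5.7]
```

```bash
python3 -m creep '[[[0,0,0.0018],[0,0,0]],[[0,0,0.0018],[0,0,0]],[[0,0,0.0018],[0,0,0]]]' | sed -n 2,4p; python3 -m creep '[[[0,0,0],[0,0,0]],[[0,0,0],[0,0,0]],[[0,0,0],[0,0,0]],[[0,0,0],[0,0,0]],[[0,0,0],[0,0,0]],[[0,0,0],[0,0,0]],[[0,0,0.02],[0,0,0]],[[0,0,0.06],[0,0,0]]]' 1; python3 -m creep '[[[0,0,0.08],[0,0,0]],[[-0.05,0,0.14],[0,0,0]],[[-0.1,0,0.16],[0,0,0]],[[-0.1,0,0.16],[0,0,0]],[[-0.1,0,0.16],[0,0,0]]]'
python3 - <<'E'
from h import *
for c in("top","side"): shot(c+"1",c); spots(c,"scope","spray_bottle","tub","whetstone","oil_tin","stone_block","screwdriver")
T,im=shot("end"); np.save("Tend.npy",T)
a=cv2.convertScaleAbs(im[40:270,180:460],alpha=1.5)[:,:,::-1]; b=cv2.imread("pics/top1.png")[60:290,120:500]
cv2.imwrite("pics/endc.png",np.hstack([a,b]))
E
```

```text
eef_pos: [0.4601, 0.3522, 0.2538]
tcp_rot: [[1.0, -0.001, -0.001], [-0.001, -1.0, 0.0], [-0.001, -0.0, -1.0]]
wrist_force: [-1.1, -0.0, 3.9]
time: 29.7
eef_pos: [0.4598, 0.3518, 0.2987]
tcp_rot: [[1.0, -0.001, -0.003], [-0.001, -1.0, -0.002], [-0.003, 0.002, -1.0]]
wrist_force: [0.2, 0.1, 0.7]
gripper_width: 0.0869
gripper_force: 0.0
time: 30.32
eef_pos: [0.3849, 0.3519, 0.4191]
tcp_rot: [[1.0, -0.001, -0.001], [-0.001, -1.0, 0.0], [-0.001, -0.0, -1.0]]
wrist_force: [0.8, 0.8, 0.1]
gripper_width: 0.087
gripper_force: 0.0
top scope [(0.49, [0.462, 0.3442, 0.1189])]
top spray_bottle [(0.68, [0.7685, -0.0075, 0.1115])]
top tub [(0.89, [0.7089, 0.3633, 0.0219])]
top whetstone [(0.94, [0.4004, -0.0031, 0.0348])]
top oil_tin [(0.79, [0.7034, -0.299, 0.0898])]
top stone_block [(0.84, [0.6594, -0.4633, 0.0407])]
top screwdriver [(0.71, [0.5871, 0.0018, 0.0237])]
side scope [(0.69, [0.6967, 0.3802, 0.0425]), (0.49, [0.3716, -0.0295, 0.0332]), (0.45, [0.4567, 0.3441, 0.0743])]
side spray_bottle [(0.69, [0.7728, -0.0282, 0.1012])]
side tub [(0.81, [0.6976, 0.3825, 0.0388])]
side whetstone [(0.95, [0.3741, -0.0292, 0.0309])]
side oil_tin [(0.94, [0.7046, -0.3153, 0.07])]
side stone_block [(0.9, [0.6467, -0.4769, 0.0402])]
side screwdriver [(0.46, [0.5894, -0.0031, 0.0168])]
```

View pics/endc.png

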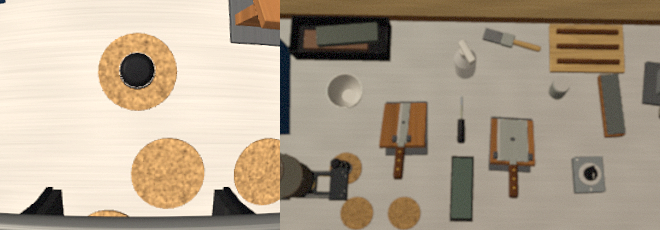

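The scope stands upright near the middle of its pad (at about pixel (137, 70) in the left picture). In the top view, everything else is where it started.

```bash
python3 -c "
from workcell import ctrl
print(ctrl.sign_off())"
```

```text
the job is handed in; nothing more can be done
None
```

I turned the dimmer to its end stop, pressed the scope square on the cleaver mark at about 8 N for over 2 s (foot centred within about 1 mm), stood it back upright on its pad and handed the job in at about 30 s, with nothing else moved.

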